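Close the drying chamber's heavy cover

TASK

Close the drying chamber on the bench: bring its heavy hinged cover down under control, never letting it drop, then press down on its handle bar with a steady 20 N or so, feeling the stiff rubber seal give until it is bedded against its stop; much more would crush it. Only then slide the bolt on the chamber's front fully across over the cover's tongue. Leave the other glassware and tools where they are.

Things in the scene. Friction and masses are not known exactly. Their poses are not given: they have to be found in the camera images.
- chamber: White open-topped chamber fixed on the bench, 180 (x) x 280 (y) x 85 high mm, holding a rack of cartridges; it does not move. Origin: centre of its underside; x points from its front to its far (hinge) side, y to its left, z up. Its place and heading vary.
- cover (a joint): Cover angle about the hinge on the chamber's far rim: 0 = level, 1.57 = upright, it opens to 1.75, away from the robot. Mass 0.6 to 0.96 kg; hinge friction 0.28 N m holds it when nearly upright, below about 1.3 rad it falls unless held. It comes to lie on the seal at 0.03 to 0.125; a further 8 to 12 N down on the bar squeezes the seal, which stays squeezed, until a hard stop between 0 and 0.05.
- cover_bar (a point): Middle of the cover's handle: a round steel bar, 12 mm thick, 120 mm long, parallel to the hinge, its centre 42 mm clear of the cover's free edge on two 10 mm posts 55 mm either side of the middle. It is 222 mm from the hinge along the cover and 7 mm towards its upper face: with the cover level at chamber x = -132, y = 0, z = 92.5 mm. Axes are the cover's: y along the bar.
- cover_hinge (a point): Middle of the hinge line, at chamber x = 90, y = 0, z = 85.5 mm; turns with the cover, y along the hinge. The cover, a grey frame with a clear window, reaches 180 mm from here (280 mm wide, 14 mm thick). It bears on the rubber seal strip 162 mm from the hinge, under its front rail.
- seal: Black rubber strip, 240 x 12 mm, inside the chamber's front wall under the cover's front rail. Origin: middle of its top, 5 to 20 mm above the rim at first. It has 5 to 12 mm left to squeeze; the stop, 0 to 8 mm above the rim, is set differently each time and must be felt. The cover's weight loads it with 2 to 7 N; each newton on the bar adds 1.37 N. Bedding takes 22 N on it; 44 N crushes it.
- bolt (a joint): Travel of the bolt over the small steel tongue on the cover's front edge: 0 = drawn back, 0.022 m = fully across. It slides towards chamber -y with about 4 N of friction, stays where it is left, and has a hard stop at each end.
- bolt_pin (a point): Centre of the top of the bolt's upright black pin (12 mm thick, 36 mm tall), at chamber x = -105, z = 144.5 mm; y = 120 mm drawn back, 98 mm fully across. The pin stands on a steel plate (top at z = 108.5 mm) that reaches 15 mm beyond it on the +y side, on a bracket at the chamber's front left that reaches to y = 138 mm, its top at z = 102 mm.
- flask_a: Bystander: stoppered conical flask, 88 mm wide, 128 mm tall, left of the chamber. Origin under its centre.
- flask_b: Bystander: smaller stoppered conical flask, 70 mm wide, 106 mm tall. Origin under its centre.
- jar: Bystander: amber jar, 60 mm wide, 85 mm tall, right of the chamber. Origin under its centre.
- beaker: Bystander: open beaker, 64 mm wide, 80 mm tall, right of the chamber. Origin under its centre.
- vial: Bystander: small vial, 28 mm wide, 50 mm tall, left of the chamber. Origin under its centre.
- pipettor: Bystander: blue pipettor lying down, 220 mm long, 26 mm thick. Origin under its middle.

How it is judged:
By the outcome, as a careful person would: the job done as asked, in the order asked, and still so for the second after the job is handed in, with the robot touching nothing.
It also fails if it takes over 72 s, if anything falls off the work surface, if the arm or the gripper's body presses on something with over 40 N, if the wrist force passes 120 N, or if a joint passes its speed limit or range.

ROBOT

A 6-joint arm with a two-finger parallel gripper is mounted at the origin on the work surface. World frame = base frame: x ahead of the robot, y to its left, z up, the work surface at z = 0. Lengths are in m, angles in degrees, forces in N, time in s.
With the tool pointing down it reaches from about 0.325 to 0.9 m from the base axis. Payload 6.1 kg.
Tool frame: the origin (TCP) lies between the finger pads; the fingertips stand 14 mm ahead of it and the grasp point (between the pads) lies 5 mm behind it; x points along the fingers, z is the direction in which the jaws open and shut, and the axes are right-handed (so a half turn about x gives the same grasp; the last joint's range is limited). The gripper opens to 87 mm and grips with 3 to 60 N. Pads are 19 mm wide; open, the fingers measure 117 mm over their backs; the gripper's body (75 mm by 190 mm) begins 51 mm behind the grasp point.
Start: joints at [67.832, 12.628, 87.462, -0, 79.91, -7.225], TCP at [0.161, 0.604, 0.237] pointing down, gripper open.
Joint ranges: [-170.65, 170.65], [-52.31, 119.04], [5.05, 147.46], [-71.25, 251.25], [11.57, 151.72], [-153.62, 153.62]. Speed limits (degrees/s): [147.25, 147.25, 172.46, 180, 180, 180].

INTERFACE

Orientations are given as a 3x3 rotation matrix whose columns are the frame's x, y, z axes.
In Python, from plant import robot gives the robot as it stands. The module is installed in compiled form; this text tells all that it offers.
- The arm moves only by the tool drive_tool, never from a script. Its argument "moves" is a list of rows, each an object with "delta_pos": the shift along the tool's x, y, z normalised to -1 to 1, where 1 is 0.15 m, a list of three; "roll": the turn about the tool's x normalised to -1 to 1, where 1 is 30 degrees. A call has 1 to 5 rows; each row is the pose to reach, as a shift and turn from the pose commanded when the call began, along the tool's axes at that moment; what a row does not reach only later rows make up. A row lasts 1/12 s, in which the tool goes at most 41.7 mm and 7.16 degrees, less where a joint would pass 70% of its speed; a pose out of reach is approached as far as the arm can. A call with a number of a shift or a turn outside -1 to 1 is refused whole. A call with a gripper value outside its range is refused whole. "jaw" is the closure, from -1 (fully open) to 1 (shut), so that 0 is half open, set as the call begins (left out, the last holds). The fingers move at their own pace and stop on an object; the grip force is fixed at half the most. Time passes only in rows, so rows that repeat a pose let the fingers close. It gives the time, the measured TCP pose, the force and the opening at its end, in the units of the state.
- robot.sense(): the state, without advancing time (a new reading comes with each control period).
- robot.get_image(name): name is "scene" or "top"; returns (picture, depth): 420x560x3 uint8, red, green, blue; 420x560 float32, m along the optical axis (not along the pixel's ray), 0 where there is no reading.
- robot.get_calibration(name): a dict with "camera_matrix" (3x3 intrinsics, pixels), "dist_coeffs" ([k1, k2, p1, p2, k3] as OpenCV has them; the pictures are not rectified), "extrinsics" (4x4, takes a point from world to camera coordinates). Camera axes: x right, y up, looking along -z (the intrinsics and any distortion apply to the point x, -y, -z); pixel columns grow to the right and rows downward; lengths in m; the calibration is good to about 2 mm. A picture is of the moment at which its call begins. get_calibration takes no time and is no camera call.
- robot.sign_off(): hands the job in, once; it reports no verdict.
Trained networks look in the newest picture that a camera, given by its name, has taken for a name from the list of things; names that differ only in an ending like _2 or _b are one class to them, and where a whole thing is asked for, a point or a joint stands for the part that bears it (a point fixed in the world has none). Each returns a list of dicts, best first, with "score" (0 to 1); they miss things now and then, are a little off and sometimes report something else, mostly with a low value. They report only what shows in the picture. A call takes as long as a camera call.
- robot.boxes_of(camera, label): "bbox" ([left, top, right, bottom] in pixels, round what is visible of it).
- robot.silhouettes(camera, label): "pixels" (420x560 bool, what is visible of it) and "bbox" ([left, top, right, bottom] in pixels, round what is visible of it).
- robot.place_of(camera, label): "pixel" ([column, row] in pixels: a listed point, or the origin of a listed thing).
The state is a dict: "clock": time; "joint_pos": joint angles; "qvel": joint speeds; "tau": joint torques, N m; "ee_pos": TCP position; "ee_rot": TCP orientation; "wrist_force": force on the tool from outside, world axes, zero at the start; "moment": the same for the moment, N m; "gripper_width": opening from 0.0 (shut) to 1.0 (fully open).
Only numpy, scipy, OpenCV 4.12 (cv2) and the standard library are available. Lean on these libraries where they do the work, as an engineer would, in place of code of your own. Each camera call takes 0.05 s, during which the arm holds its last target. There are 200 camera calls.

## Working session

There is one attempt and no reset: what is moved stays moved. The work goes in short steps, Python scripts to look and compute and a tool call to move; the robot and the scene stay as the last step left them, time stands still between calls to the robot, and variables do not carry over. Pictures are saved under pics/ and viewed, about 8 in all and at most 12, crops included, and the job is handed in when it is done.

Besides the shell and the picture viewer there is one more tool, called after ">>>" as name(argument=value, ...) on one line, values as JSON. drive_tool: Moves the arm, as the interface text tells. Its arguments: {"type":"object","properties":{"moves":{"type":"array","items":{"type":"object","properties":{"delta_pos":{"type":"array","items":{"type":"number","minimum":-1,"maximum":1}},"roll":{"type":"number","minimum":-1,"maximum":1}}}},"jaw":{"type":"number"}},"required":["moves"]}

```bash
mkdir -p pics; cat > h.py <<'E'
import numpy as np, cv2
from plant import robot
def w2p(c,P):
    k=robot.get_calibration(c);E=np.array(k["extrinsics"]);P=np.atleast_2d(P)
    q=(E[:3,:3]@P.T).T+E[:3,3];q=q*[1,-1,-1]
    return cv2.projectPoints(q,np.zeros(3),np.zeros(3),np.array(k["camera_matrix"]),np.array(k["dist_coeffs"]))[0][:,0]
def p2w(c,px,d):
    k=robot.get_calibration(c);E=np.array(k["extrinsics"])
    px=np.atleast_2d(np.float64(px));n=cv2.undistortPoints(px[:,None],np.array(k["camera_matrix"]),np.array(k["dist_coeffs"]))[:,0]
    d=np.atleast_1d(d)[:,None];q=np.hstack([n*d,d])*[1,-1,-1]
    return (q-E[:3,3])@E[:3,:3]
def ray(c,px):
    a=p2w(c,px,1.)[0];k=robot.get_calibration(c);E=np.array(k["extrinsics"]);o=-E[:3,:3].T@E[:3,3]
    return o,(a-o)/np.linalg.norm(a-o)
E
cat > a.py <<'E'
from h import *
np.set_printoptions(precision=4,suppress=True)
s=robot.sense();print(s)
ims={}
for c in("scene","top"):
    im,d=robot.get_image(c);ims[c]=im;np.savez(f"{c}.npz",im=im,d=d)
    for l in("chamber","cover_bar","cover_hinge","bolt_pin","seal","flask_a","jar","beaker","vial","pipettor"):
        for r in robot.place_of(c,l)[:2]:
            u,v=r["pixel"];z=d[int(np.clip(v,0,419)),int(np.clip(u,0,559))]
            print(c,l,round(r["score"],2),np.round(r["pixel"],1),p2w(c,r["pixel"],z)[0])
    cv2.imwrite(f"pics/{c}0.png",im[...,::-1])
E
python3 a.py
```

```text
{'clock': 0.0, 'joint_pos': array([67.8322, 12.6753, 87.5257, -0.002 , 79.9108, -7.2229]), 'qvel': array([-0.0591, -0.0306,  0.0143,  0.0962,  0.1321, -0.0136]), 'tau': array([  0.0003, -49.4619, -38.7376,   0.0699,   0.0572,  -0.0002]), 'ee_pos': array([0.1609, 0.6033, 0.2354]), 'ee_rot': array([[-0.0007, -0.9662,  0.2579],
       [-0.0018,  0.2579,  0.9662],
       [-1.    ,  0.0002, -0.0019]]), 'wrist_force': array([ 0.4493, -0.3846,  0.5394]), 'moment': array([0.034 , 0.0163, 0.0188]), 'gripper_width': 0.9989670543115253}
scene chamber 0.95 [271.8 278.3] [0.5852 0.0736 0.0773]
scene cover_bar 0.93 [231.8 196.7] [0.637  0.0333 0.313 ]
scene cover_hinge 0.81 [232.5 272.2] [0.6604 0.0459 0.1206]
scene cover_hinge 0.52 [339.8 261.2] [ 0.3911  0.07   -0.0011]
scene bolt_pin 0.68 [340.7 264.3] [0.4715 0.1528 0.1446]
scene seal 0.7 [299.9 242.8] [0.491  0.0353 0.0977]
scene flask_a 0.73 [309.  368.9] [0.6216 0.2756 0.0717]
scene flask_a 0.68 [279.  137.4] [ 0.2764 -0.4262  0.018 ]
scene beaker 0.76 [258.  210.5] [ 0.4893 -0.1742  0.0098]
scene beaker 0.34 [346.4 351.6] [0.5233 0.2698 0.
[... 234 characters left out ...]
cover_bar 0.59 [244.2 125.5] [0.6299 0.0168 0.3139]
top cover_hinge 0.62 [249.  147.1] [0.6492 0.0199 0.0883]
top bolt_pin 0.56 [189.7 220.3] [0.4666 0.1493 0.1472]
top bolt_pin 0.5 [239.8 210.8] [0.4926 0.041  0.0985]
top seal 0.72 [240.5 212.7] [0.4884 0.0396 0.0955]
top seal 0.35 [249.7 189.6] [0.5462 0.0186 0.0792]
top flask_a 0.81 [435.1 297.5] [ 0.2783 -0.4392  0.0497]
top flask_a 0.65 [158.8 174.3] [0.5872 0.2426 0.0701]
top jar 0.65 [327.  177.5] [ 0.5745 -0.1692  0.083 ]
top beaker 0.93 [335.9 218.6] [ 0.4812 -0.2014  0.0033]
top vial 0.52 [162.7 206.9] [0.5124 0.244  0.0215]
top vial 0.46 [157.2 177. ] [0.5818 0.2483 0.0634]
top pipettor 0.81 [357.2 304.7] [ 0.2621 -0.2468  0.0295]
```

```bash
cat > m.py <<'E'
import numpy as np,cv2
a=cv2.imread("pics/scene0.png");b=cv2.imread("pics/top0.png")
cv2.imwrite("pics/scene0c.png",cv2.resize(a[150:400,150:450],None,fx=2.4,fy=2.4,interpolation=3))
cv2.imwrite("pics/top0c.png",cv2.resize(b[90:320,120:400],None,fx=2.5,fy=2.5,interpolation=3))
E
python3 m.py
```

```text
(no output)
```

View pics/scene0c.png

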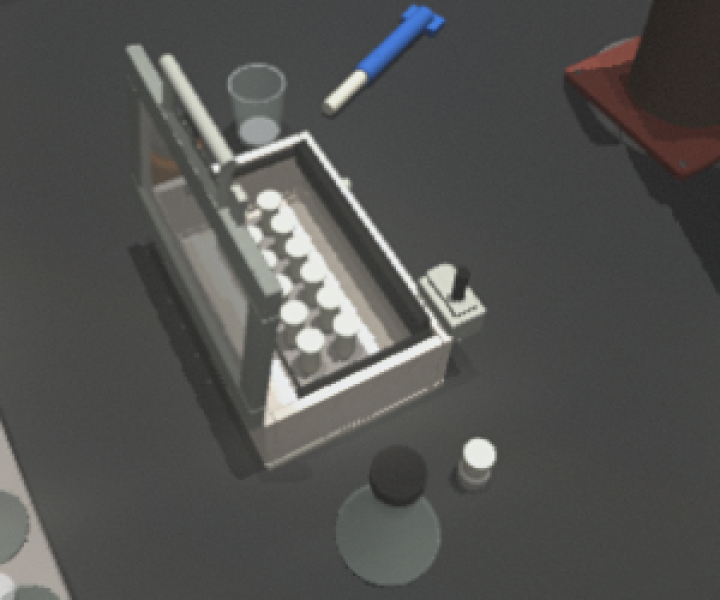

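View pics/top0c.png

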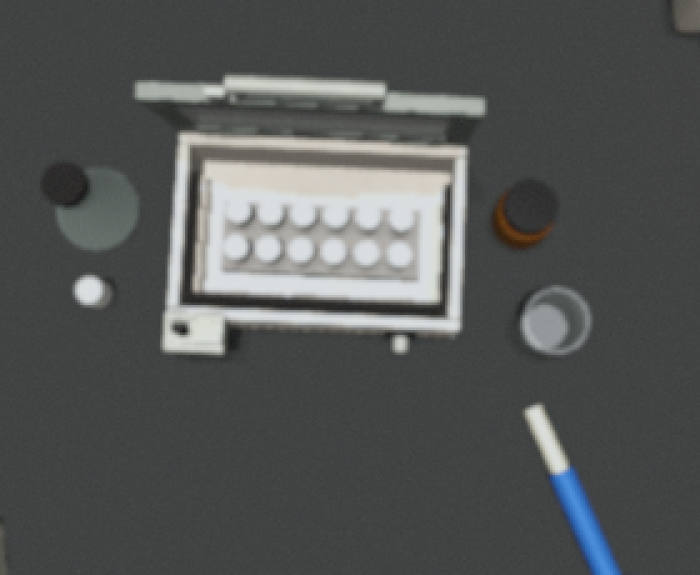

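The cover is nearly upright, with its bar on top: top crop (225–385, 85), scene crop (165–235, 60–160). The bolt pin is at top crop (180, 327) on the front-left bracket. The flask and vial are to the left, the jar and beaker to the right. Next I'll fit the chamber pose and cover angle.

```bash
cat > b.py <<'E'
from h import *
from scipy.optimize import least_squares
np.set_printoptions(precision=4,suppress=True)
# dense 3D points, both cameras
for c in("top","scene"):
    z=np.load(c+".npz");d=z["d"];v,u=np.nonzero(d>0)
    P=p2w(c,np.c_[u,v],d[v,u])
    # chamber rim points
    box=(P[:,0]>.42)&(P[:,0]<.72)&(abs(P[:,1]-.03)<.2)
    r=P[box&(P[:,2]>.076)&(P[:,2]<.093)]
    rect=cv2.minAreaRect(np.float32(r[:,:2]*1000));print(c,"rim",len(r),rect)
    b=P[box&(P[:,2]>.295)&(P[:,0]>.55)]
    if len(b):
        print(" bar n",len(b),"mean",b.mean(0),"max z",np.percentile(b[:,2],[50,90,98]),"y",np.percentile(b[:,1],[1,99]),"x",np.percentile(b[:,0],[2,50,98]),"slope dx/dy",np.polyfit(b[:,1],b[:,0],1))
    e=P[box&(P[:,2]>.11)&(P[:,2]<.285)&(P[:,0]>.58)]
    if len(e):print(" cover slab",len(e),np.linalg.lstsq(np.c_[e,np.ones(len(e))][:,[1,2,3]],e[:,0],rcond=None)[0])
# corners of rim in top (crop px), z=.085
cr={(-90,140):(168,312),(-90,-140):(460,331),(90,140):(180,135),(90,-140):(468,150)}
M=[];W=[]
for k,p in cr.items():
    o,dd=ray("top",np.array(p)/2.5+[120,90]);W.append((o+dd*(.085-o[2])/dd[2])[:2]);M.append(np.array(k)/1000)
pin=[]
for c,px in(("top",(189.7,220.3)),("scene",(340.7,264.3))):
    o,dd=ray(c,px);w=(o+dd*(.1445-o[2])/dd[2]);print("pin",c,w);W.append(w[:2]);M.append(np.array([-.105,.12]))
W=np.array(W);M=np.array(M)
f=lambda p:(M@np.array([[np.cos(p[2]),np.sin(p[2])],[-np.sin(p[2]),np.cos(p[2])]])+p[:2]-W).ravel()
s=least_squares(f,[.57,.02,0],loss="soft_l1",f_scale=.005);print("pose",s.x[:2],np.degrees(s.x[2]));print(f(s.x).reshape(-1,2)*1000)
bo=[ray("top",(244.2,125.5)),ray("scene",(231.8,196.7))]
A=sum(np.eye(3)-np.outer(d,d) for o,d in bo);B=sum((np.eye(3)-np.outer(d,d))@o for o,d in bo);print("bar tri",np.linalg.solve(A,B))
E
python3 b.py
```

```text
top rim 2604 ((548.6861572265625, -0.1950531005859375), (335.8222351074219, 212.62860107421875), 87.93135070800781)
 bar n 414 mean [0.6318 0.022  0.3117] max z [0.3121 0.3142 0.3154] y [-0.0372  0.0813] x [0.6248 0.6313 0.6398] slope dx/dy [0.0569 0.6305]
 cover slab 2134 [ 0.048  -0.1048  0.6626]
scene rim 1971 ((565.9271240234375, 3.8092193603515625), (225.3234405517578, 343.77716064453125), 0.9797075390815735)
 bar n 400 mean [0.6372 0.0348 0.3105] max z [0.3116 0.3133 0.3141] y [-0.0321  0.086 ] x [0.6293 0.6371 0.6438] slope dx/dy [0.0562 0.6352]
 cover slab 4154 [ 0.0553 -0.1276  0.676 ]
pin top [0.4668 0.1499 0.1445]
pin scene [0.4715 0.1528 0.1445]
pose [0.5639 0.0238] -3.8691546814715703
[[-1.7047  1.6486]
 [-0.5977  1.5742]
 [ 4.4565 -1.6803]
 [ 1.8113 -0.1539]
 [ 0.4236  0.7136]
 [-4.2653 -2.2176]]
bar tri [0.6332 0.0187 0.2991]
```

>>> drive_tool(moves=[{"delta_pos":[-0.93,-0.8,-0.6],"roll":1},{"delta_pos":[-0.93,-0.8,-0.6],"roll":1},{"delta_pos":[-0.93,-0.8,-0.6],"roll":1},{"delta_pos":[-0.93,-0.8,-0.6],"roll":1},{"delta_pos":[-0.93,-0.8,-0.6],"roll":1}], jaw=-1)

```text
clock: 1.52
ee_pos: [0.2546, 0.4847, 0.3779]
ee_rot: [[0.001, -0.703, 0.711], [0.001, 0.711, 0.703], [-1.0, -0.0, 0.001]]
wrist_force: [1.0, 1.4, -0.0]
gripper_width: 1.003
```

```bash
cat > g.py <<'E'
from h import *
import sys
a=[float(x) for x in sys.argv[1:]]
s=robot.sense();R=s["ee_rot"];d=R.T@(np.array(a[:3])-s["ee_pos"])/.15
yaw=np.degrees(np.arctan2(R[1,2],R[0,2]));print(np.round(s["ee_pos"],4),"yaw",round(yaw,2),"F",np.round(s["wrist_force"],1),"w",round(s["gripper_width"],3),"t",s["clock"])
print("delta",np.round(d,3),"roll",round((yaw-a[3])/30,3),"j",np.round(s["joint_pos"],0))
E
python3 g.py .633 .022 .38 -3.3
```

```text
[0.2546 0.4847 0.3779] yaw 44.69 F [ 1.   1.4 -0. ] w 1.003 t 1.5167
delta [-0.014 -3.967 -0.376] roll 1.6 j [54. -1. 87. -0. 94.  9.]
```

>>> drive_tool(moves=[{"delta_pos":[0,-1,-0.1],"roll":0.8},{"delta_pos":[0,-1,-0.1],"roll":0.8},{"delta_pos":[0,-1,-0.1],"roll":0.8},{"delta_pos":[0,-1,-0.1],"roll":0.8}])

```text
clock: 1.85
ee_pos: [0.3513, 0.3667, 0.3766]
ee_rot: [[0.002, -0.352, 0.936], [-0.0, 0.936, 0.352], [-1.0, -0.001, 0.001]]
wrist_force: [0.7, 0.4, 1.0]
gripper_width: 0.999
```

```bash
python3 g.py .633 .022 .38 -3.3
```

```text
[0.3513 0.3667 0.3766] yaw 20.59 F [0.7 0.4 1. ] w 0.999 t 1.85
delta [-0.019 -2.811  0.95 ] roll 0.796 j [37. -7. 93. -0. 94. 17.]
```

>>> drive_tool(moves=[{"delta_pos":[0,-1,0.34],"roll":0.8},{"delta_pos":[0,-1,0.34],"roll":0.8},{"delta_pos":[0,-1,0.34],"roll":0.8},{"delta_pos":[0,-1,0.34],"roll":0.8}])

```text
clock: 2.18
ee_pos: [0.4524, 0.2453, 0.3763]
ee_rot: [[0.001, 0.059, 0.998], [-0.0, 0.998, -0.059], [-1.0, -0.0, 0.001]]
wrist_force: [0.9, 0.2, -0.5]
gripper_width: 1.0
```

```bash
python3 g.py .633 .022 .38 -3.3
```

```text
[0.4524 0.2453 0.3763] yaw -3.37 F [ 0.9  0.2 -0.5] w 1.0 t 2.1833
delta [-0.023 -1.415  1.29 ] roll -0.002 j [20. -6. 92. -0. 94. 23.]
```

>>> drive_tool(moves=[{"delta_pos":[0,-1,1]},{"delta_pos":[0,-1,1]},{"delta_pos":[0,-1,1]},{"delta_pos":[0,-1,1]},{"delta_pos":[0,-1,1]}])

```text
schema error: expected keys delta_pos, roll
```

>>> drive_tool(moves=[{"delta_pos":[0,-0.42,0.29]},{"delta_pos":[0,-0.42,0.29]},{"delta_pos":[0,-0.42,0.29]},{"delta_pos":[0,-0.42,0.29]}])

```text
schema error: expected keys delta_pos, roll
```

```bash
python3 g.py .633 .022 .302 -3.3; python3 - <<'E'
from h import *
for c in("top","scene"):
    im,d=robot.get_image(c)
    P=np.array([[.6325,-.037,.307],[.6365,.083,.307],[.633,.022,.307],robot.sense()["ee_pos"]])
    im=im[...,::-1].copy()
    for p in w2p(c,P): cv2.circle(im,tuple(np.int32(p*16)),32,(0,0,255),-1,shift=4)
    o=(180,60) if c=="top" else (170,120)
    cv2.imwrite(f"pics/{c}1.png",cv2.resize(im[o[1]:o[1]+130,o[0]:o[0]+150],None,fx=4,fy=4,interpolation=3))
E
python3 -c "
import cv2;cv2.imwrite('pics/both1.png',cv2.resize(cv2.hconcat([cv2.imread('pics/top1.png'),cv2.imread('pics/scene1.png')]),(800,347)))"
```

```text
[0.4524 0.2453 0.3763] yaw -3.37 F [ 0.9  0.2 -0.5] w 1.0 t 2.1833
delta [ 0.497 -1.415  1.289] roll -0.002 j [20. -6. 92. -0. 94. 23.]
```

View pics/both1.png

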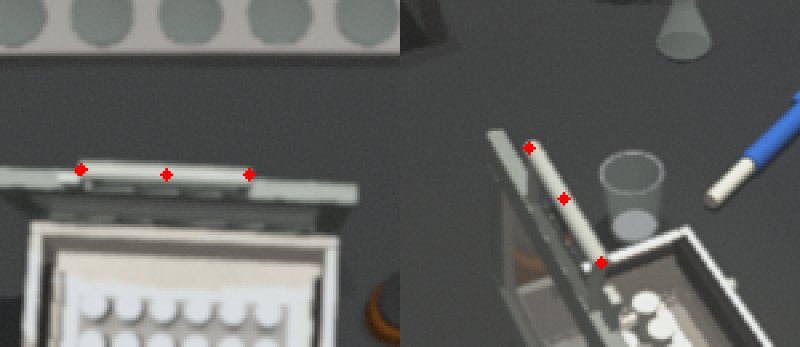

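The projected bar points sit on the bar in both views: ends at (80,170) and (250,174) in the top half, (530,147) and (601,262) in the scene half. Both moves were refused because "roll" is a required key, so I'll resend them.

>>> drive_tool(moves=[{"delta_pos":[0,-1,1],"roll":0},{"delta_pos":[0,-1,1],"roll":0},{"delta_pos":[0,-1,1],"roll":0},{"delta_pos":[0,-1,1],"roll":0},{"delta_pos":[0,-1,1],"roll":0}])

```text
clock: 2.7
ee_pos: [0.5912, 0.0926, 0.3763]
ee_rot: [[0.0, 0.049, 0.999], [0.001, 0.999, -0.049], [-1.0, 0.001, 0.0]]
wrist_force: [-0.0, 0.8, 0.5]
gripper_width: 0.997
```

>>> drive_tool(moves=[{"delta_pos":[0,-0.42,0.29],"roll":0},{"delta_pos":[0,-0.42,0.29],"roll":0},{"delta_pos":[0,-0.42,0.29],"roll":0},{"delta_pos":[0,-0.42,0.29],"roll":0}])

```text
clock: 3.03
ee_pos: [0.631, 0.027, 0.3751]
ee_rot: [[-0.002, 0.053, 0.999], [0.001, 0.999, -0.053], [-1.0, 0.001, -0.002]]
wrist_force: [-0.9, 0.8, 0.2]
gripper_width: 1.0
```

```bash
python3 g.py .633 .022 .302 -3.3
```

```text
[0.631  0.027  0.3751] yaw -3.05 F [-0.9  0.8  0.2] w 1.0 t 3.0333
delta [ 0.487 -0.033  0.016] roll 0.008 j [-5. 11. 75.  0. 94. -2.]
```

>>> drive_tool(moves=[{"delta_pos":[0.2,0,0.01],"roll":0},{"delta_pos":[0.4,0,0.01],"roll":0},{"delta_pos":[0.49,0,0.01],"roll":0},{"delta_pos":[0.49,0,0.01],"roll":0}], jaw=-1)

```text
clock: 3.37
ee_pos: [0.6296, 0.0298, 0.2981]
ee_rot: [[-0.008, 0.049, 0.999], [0.001, 0.999, -0.049], [-1.0, 0.001, -0.008]]
wrist_force: [0.4, 0.0, 0.0]
gripper_width: 0.994
```

>>> drive_tool(moves=[{"delta_pos":[0,0,0],"roll":0},{"delta_pos":[0,0,0],"roll":0},{"delta_pos":[0,0,0],"roll":0},{"delta_pos":[0,0,0],"roll":0},{"delta_pos":[0,0,0],"roll":0}], jaw=0.6)

```text
clock: 3.78
ee_pos: [0.6328, 0.0279, 0.3041]
ee_rot: [[0.002, 0.051, 0.999], [-0.0, 0.999, -0.051], [-1.0, -0.0, 0.002]]
wrist_force: [0.2, 1.0, 0.3]
gripper_width: 0.709
```

```bash
python3 g.py .633 .022 .302 -3.3
```

```text
[0.6328 0.0279 0.3041] yaw -2.94 F [0.2 1.  0.3] w 0.709 t 3.7833
delta [ 0.014 -0.039  0.004] roll 0.012 j [-5. 12. 81.  0. 87. -2.]
```

Now I'll close the jaws fully and let them settle.

>>> drive_tool(moves=[{"delta_pos":[0,0,0],"roll":0},{"delta_pos":[0,0,0],"roll":0},{"delta_pos":[0,0,0],"roll":0},{"delta_pos":[0,0,0],"roll":0},{"delta_pos":[0,0,0],"roll":0}], jaw=1)

```text
clock: 4.2
ee_pos: [0.6322, 0.0278, 0.3025]
ee_rot: [[-0.0, 0.051, 0.999], [0.0, 0.999, -0.051], [-1.0, 0.0, -0.0]]
wrist_force: [-1.1, 0.8, -0.8]
gripper_width: 0.325
```

>>> drive_tool(moves=[{"delta_pos":[0,0,0],"roll":0},{"delta_pos":[0,0,0],"roll":0},{"delta_pos":[0,0,0],"roll":0},{"delta_pos":[0,0,0],"roll":0},{"delta_pos":[0,0,0],"roll":0}])

```text
clock: 4.62
ee_pos: [0.6323, 0.0278, 0.3024]
ee_rot: [[0.0, 0.051, 0.999], [-0.0, 0.999, -0.051], [-1.0, -0.0, 0.0]]
wrist_force: [0.9, 0.2, -1.1]
gripper_width: 0.127
```

>>> drive_tool(moves=[{"delta_pos":[0,0,0],"roll":0},{"delta_pos":[0,0,0],"roll":0},{"delta_pos":[0,0,0],"roll":0},{"delta_pos":[0,0,0],"roll":0},{"delta_pos":[0,0,0],"roll":0}])

```text
clock: 5.03
ee_pos: [0.6322, 0.0278, 0.3024]
ee_rot: [[-0.0, 0.051, 0.999], [-0.0, 0.999, -0.051], [-1.0, -0.0, -0.0]]
wrist_force: [1.0, 0.2, -1.9]
gripper_width: 0.123
```

```bash
python3 - <<'E'
import numpy as np
r=.2221/.15;ph=np.radians(84.3);k=[84.3-3.6*i for i in range(0,23)]
for c in range(0,22,5):
    p=np.radians(k[c]);
    for a in k[c+1:c+6]:
        q=np.radians(a);print(c//5,round(a,1),round(r*(np.sin(p)-np.sin(q)),3),round(-r*(np.cos(q)-np.cos(p)),3))
E
```

```text
0 80.7 0.012 -0.092
0 77.1 0.03 -0.183
0 73.5 0.054 -0.273
0 69.9 0.083 -0.362
0 66.3 0.118 -0.448
1 62.7 0.04 -0.084
1 59.1 0.085 -0.165
1 55.5 0.136 -0.244
1 51.9 0.191 -0.318
1 48.3 0.25 -0.39
2 44.7 0.064 -0.067
2 41.1 0.132 -0.131
2 37.5 0.204 -0.19
2 33.9 0.28 -0.244
2 30.3 0.358 -0.293
3 26.7 0.082 -0.044
3 23.1 0.166 -0.084
3 19.5 0.253 -0.117
3 15.9 0.341 -0.146
3 12.3 0.432 -0.168
4 8.7 0.091 -0.017
4 5.1 0.184 -0.028
```

>>> drive_tool(moves=[{"delta_pos":[0.012,0,-0.092],"roll":0},{"delta_pos":[0.03,0,-0.183],"roll":0},{"delta_pos":[0.054,0,-0.273],"roll":0},{"delta_pos":[0.083,0,-0.362],"roll":0},{"delta_pos":[0.118,0,-0.448],"roll":0}])

```text
clock: 5.45
ee_pos: [0.5651, 0.0315, 0.2858]
ee_rot: [[0.002, 0.051, 0.999], [0.0, 0.999, -0.051], [-1.0, 0.0, 0.002]]
wrist_force: [1.5, 0.4, 0.0]
gripper_width: 0.126
```

>>> drive_tool(moves=[{"delta_pos":[0,0,0],"roll":0},{"delta_pos":[0,0,0],"roll":0}])

```text
clock: 5.62
ee_pos: [0.5641, 0.0316, 0.2854]
ee_rot: [[-0.001, 0.051, 0.999], [0.0, 0.999, -0.051], [-1.0, 0.0, -0.001]]
wrist_force: [-4.3, 0.5, 3.8]
gripper_width: 0.125
```

```bash
python3 g.py .633 .022 .302 -3.3
```

```text
[0.5641 0.0316 0.2854] yaw -2.93 F [-4.3  0.5  3.8] w 0.125 t 5.6167
delta [-0.111 -0.041  0.462] roll 0.012 j [-5.  3. 93.  0. 84. -2.]
```

>>> drive_tool(moves=[{"delta_pos":[0.035,0,-0.086],"roll":0},{"delta_pos":[0.08,0,-0.168],"roll":0},{"delta_pos":[0.13,0,-0.248],"roll":0},{"delta_pos":[0.185,0,-0.322],"roll":0},{"delta_pos":[0.244,0,-0.394],"roll":0}])

```text
clock: 6.03
ee_pos: [0.5067, 0.0349, 0.2486]
ee_rot: [[0.002, 0.051, 0.999], [0.001, 0.999, -0.051], [-1.0, 0.001, 0.002]]
wrist_force: [1.9, 2.9, -1.4]
gripper_width: 0.131
```

>>> drive_tool(moves=[{"delta_pos":[0,0,0],"roll":0},{"delta_pos":[0,0,0],"roll":0}])

```text
clock: 6.2
ee_pos: [0.5055, 0.0349, 0.2475]
ee_rot: [[-0.002, 0.051, 0.999], [0.001, 0.999, -0.051], [-1.0, 0.001, -0.002]]
wrist_force: [-2.3, 4.3, -1.8]
gripper_width: 0.126
```

```bash
python3 g.py .633 .022 .302 -3.3
```

```text
[0.5055 0.0349 0.2475] yaw -2.93 F [-2.3  4.3 -1.8] w 0.126 t 6.2
delta [-0.365 -0.042  0.852] roll 0.012 j [ -5.  -4. 104.   0.  80.  -2.]
```

>>> drive_tool(moves=[{"delta_pos":[0.064,0.004,-0.067],"roll":0},{"delta_pos":[0.132,0.006,-0.131],"roll":0},{"delta_pos":[0.204,0.008,-0.19],"roll":0},{"delta_pos":[0.28,0.01,-0.244],"roll":0},{"delta_pos":[0.358,0.01,-0.293],"roll":0}])

```text
clock: 6.62
ee_pos: [0.4636, 0.0376, 0.1954]
ee_rot: [[0.003, 0.051, 0.999], [-0.001, 0.999, -0.051], [-1.0, -0.001, 0.003]]
wrist_force: [1.5, 0.9, -0.9]
gripper_width: 0.126
```

>>> drive_tool(moves=[{"delta_pos":[0,0,0],"roll":0},{"delta_pos":[0,0,0],"roll":0}])

```text
clock: 6.78
ee_pos: [0.4629, 0.0377, 0.1945]
ee_rot: [[0.0, 0.052, 0.999], [-0.0, 0.999, -0.052], [-1.0, -0.0, 0.0]]
wrist_force: [2.3, -0.2, -4.9]
gripper_width: 0.128
```

```bash
python3 g.py .633 .022 .302 -3.3
```

```text
[0.4629 0.0377 0.1945] yaw -2.96 F [ 2.3 -0.2 -4.9] w 0.128 t 6.7833
delta [-0.717 -0.046  1.138] roll 0.011 j [ -5.  -8. 113.  -0.  75.  -2.]
```

>>> drive_tool(moves=[{"delta_pos":[0.082,0.002,-0.042],"roll":0},{"delta_pos":[0.166,0.004,-0.082],"roll":0},{"delta_pos":[0.253,0.005,-0.113],"roll":0},{"delta_pos":[0.341,0.005,-0.141],"roll":0},{"delta_pos":[0.341,0.005,-0.141],"roll":0}])

```text
clock: 7.2
ee_pos: [0.4417, 0.0392, 0.1425]
ee_rot: [[0.0, 0.051, 0.999], [-0.001, 0.999, -0.051], [-1.0, -0.001, 0.0]]
wrist_force: [2.1, -1.5, -5.1]
gripper_width: 0.126
```

>>> drive_tool(moves=[{"delta_pos":[0,0,0],"roll":0},{"delta_pos":[0,0,0],"roll":0}])

```text
clock: 7.37
ee_pos: [0.4421, 0.0392, 0.1443]
ee_rot: [[0.001, 0.052, 0.999], [-0.001, 0.999, -0.052], [-1.0, -0.001, 0.001]]
wrist_force: [1.2, -3.9, -4.3]
gripper_width: 0.122
```

```bash
python3 g.py .633 .022 .302 -3.3
```

```text
[0.4421 0.0392 0.1443] yaw -2.95 F [ 1.2 -3.9 -4.3] w 0.122 t 7.3667
delta [-1.051 -0.05   1.277] roll 0.012 j [ -5.  -8. 119.  -0.  69.  -2.]
```

>>> drive_tool(moves=[{"delta_pos":[0.06,0,-0.013],"roll":0},{"delta_pos":[0.12,0,-0.024],"roll":0},{"delta_pos":[0.175,0,-0.032],"roll":0},{"delta_pos":[0.175,0,-0.032],"roll":0},{"delta_pos":[0.175,0,-0.032],"roll":0}])

```text
clock: 7.78
ee_pos: [0.4364, 0.0397, 0.1174]
ee_rot: [[-0.001, 0.051, 0.999], [-0.001, 0.999, -0.051], [-1.0, -0.001, -0.001]]
wrist_force: [-1.6, -5.0, -4.6]
gripper_width: 0.125
```

>>> drive_tool(moves=[{"delta_pos":[0.015,0,-0.002],"roll":0},{"delta_pos":[0.03,0,-0.004],"roll":0},{"delta_pos":[0.04,0,-0.005],"roll":0},{"delta_pos":[0.04,0,-0.005],"roll":0},{"delta_pos":[0.04,0,-0.005],"roll":0}])

```text
clock: 8.2
ee_pos: [0.4356, 0.0397, 0.1117]
ee_rot: [[-0.001, 0.051, 0.999], [-0.001, 0.999, -0.051], [-1.0, -0.001, -0.001]]
wrist_force: [-2.2, -4.8, -3.1]
gripper_width: 0.128
```

>>> drive_tool(moves=[{"delta_pos":[0.008,0,-0.001],"roll":0},{"delta_pos":[0.016,0,-0.001],"roll":0},{"delta_pos":[0.016,0,-0.001],"roll":0},{"delta_pos":[0.016,0,-0.001],"roll":0}])

```text
clock: 8.53
ee_pos: [0.4353, 0.0398, 0.1094]
ee_rot: [[-0.001, 0.051, 0.999], [-0.001, 0.999, -0.051], [-1.0, -0.001, -0.001]]
wrist_force: [-2.6, -4.3, -3.2]
gripper_width: 0.125
```

>>> drive_tool(moves=[{"delta_pos":[0.008,0,-0.001],"roll":0},{"delta_pos":[0.016,0,-0.001],"roll":0},{"delta_pos":[0.016,0,-0.001],"roll":0},{"delta_pos":[0.016,0,-0.001],"roll":0}])

```text
clock: 8.87
ee_pos: [0.4351, 0.0399, 0.1069]
ee_rot: [[-0.001, 0.051, 0.999], [-0.001, 0.999, -0.051], [-1.0, -0.001, -0.001]]
wrist_force: [-4.4, -4.4, -2.2]
gripper_width: 0.128
```

>>> drive_tool(moves=[{"delta_pos":[0.008,-0.003,-0.006],"roll":0},{"delta_pos":[0.016,-0.006,-0.008],"roll":0},{"delta_pos":[0.016,-0.006,-0.008],"roll":0},{"delta_pos":[0.016,-0.006,-0.008],"roll":0}])

```text
clock: 9.2
ee_pos: [0.435, 0.0398, 0.1057]
ee_rot: [[0.001, 0.051, 0.999], [0.001, 0.999, -0.051], [-1.0, 0.001, 0.001]]
wrist_force: [-4.5, 0.0, 6.2]
gripper_width: 0.124
```

>>> drive_tool(moves=[{"delta_pos":[0.008,0,0],"roll":0},{"delta_pos":[0.016,0,0],"roll":0},{"delta_pos":[0.016,0,0],"roll":0},{"delta_pos":[0.016,0,0],"roll":0}])

```text
clock: 9.53
ee_pos: [0.4348, 0.0398, 0.1034]
ee_rot: [[0.001, 0.051, 0.999], [0.001, 0.999, -0.051], [-1.0, 0.001, 0.001]]
wrist_force: [-6.1, -1.1, 8.2]
gripper_width: 0.126
```

Contact: the vertical force changed from −2 to +6 N at TCP z≈0.106, so the cover is on the seal. I'll open the jaws only partly, since the cover's edge is 42 mm away, then back off upward and press with closed fingertips.

>>> drive_tool(moves=[{"delta_pos":[0,0,0],"roll":0},{"delta_pos":[0,0,0],"roll":0},{"delta_pos":[0,0,0],"roll":0},{"delta_pos":[0,0,0],"roll":0},{"delta_pos":[0,0,0],"roll":0}], jaw=0.35)

```text
clock: 9.95
ee_pos: [0.4344, 0.0395, 0.1017]
ee_rot: [[0.0, 0.051, 0.999], [0.0, 0.999, -0.051], [-1.0, 0.0, 0.0]]
wrist_force: [0.6, -0.7, 1.2]
gripper_width: 0.312
```

>>> drive_tool(moves=[{"delta_pos":[-0.1,0,0],"roll":0},{"delta_pos":[-0.2,0,0],"roll":0},{"delta_pos":[-0.3,0,0],"roll":0},{"delta_pos":[-0.33,0,0],"roll":0},{"delta_pos":[-0.33,0,0],"roll":0}])

```text
clock: 10.37
ee_pos: [0.4353, 0.0393, 0.1524]
ee_rot: [[0.003, 0.051, 0.999], [-0.0, 0.999, -0.051], [-1.0, 0.0, 0.003]]
wrist_force: [0.7, 0.6, -0.2]
gripper_width: 0.324
```

>>> drive_tool(moves=[{"delta_pos":[0,0,0],"roll":0},{"delta_pos":[0,0,0],"roll":0},{"delta_pos":[0,0,0],"roll":0},{"delta_pos":[0,0,0],"roll":0},{"delta_pos":[0,0,0],"roll":0}], jaw=1)

```text
clock: 10.78
ee_pos: [0.4337, 0.0394, 0.1504]
ee_rot: [[-0.001, 0.051, 0.999], [0.0, 0.999, -0.051], [-1.0, 0.0, -0.001]]
wrist_force: [-0.6, -0.1, 0.1]
gripper_width: 0.045
```

```bash
python3 g.py .434 .03 .128 -3.3; python3 - <<'E'
from h import *
np.set_printoptions(precision=4,suppress=True)
for c in("scene","top"):
    im,d=robot.get_image(c);cv2.imwrite(f"pics/{c}2.png",im[...,::-1])
    for l in("cover_bar","bolt_pin"):
        for r in robot.place_of(c,l)[:1]:
            u,v=r["pixel"];print(c,l,round(r["score"],2),np.round(r["pixel"],1),p2w(c,r["pixel"],d[int(v),int(u)])[0])
a=cv2.imread("pics/scene2.png")[180:360,220:400];b=cv2.imread("pics/top2.png")[150:330,150:330]
cv2.imwrite("pics/both2.png",cv2.resize(cv2.hconcat([a,b]),(800,400),interpolation=3))
E
```

```text
[0.4337 0.0394 0.1504] yaw -2.94 F [-0.6 -0.1  0.1] w 0.045 t 10.7833
delta [ 0.149 -0.062  0.005] roll 0.012 j [ -5.  -9. 120.   0.  70.  -2.]
scene bolt_pin 0.73 [340.1 264.3] [0.4732 0.1528 0.1458]
```

View pics/both2.png

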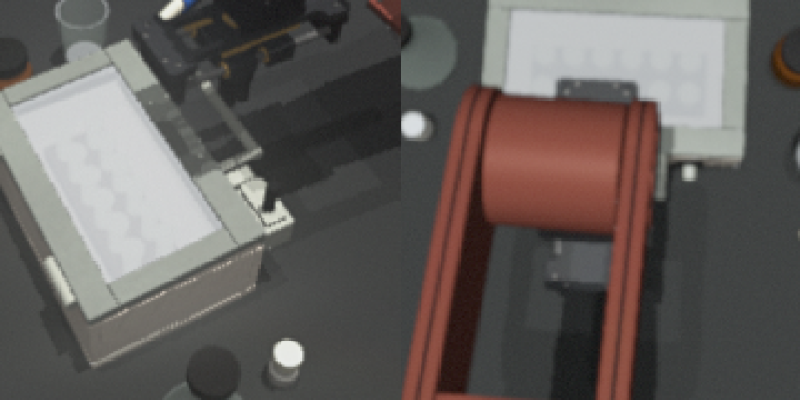

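The cover is lying on the chamber, and the flask, vial, jar and beaker look untouched. The pin is drawn back at (270, 195) in the left half. I'll go down onto the bar with closed fingers.

>>> drive_tool(moves=[{"delta_pos":[0.04,-0.05,0],"roll":0},{"delta_pos":[0.08,-0.05,0],"roll":0},{"delta_pos":[0.11,-0.05,0],"roll":0},{"delta_pos":[0.11,-0.05,0],"roll":0}], jaw=1)

```text
clock: 11.42
ee_pos: [0.4327, 0.0318, 0.133]
ee_rot: [[-0.003, 0.052, 0.999], [0.0, 0.999, -0.052], [-1.0, 0.0, -0.003]]
wrist_force: [-0.3, 0.1, 0.3]
gripper_width: 0.004
```

>>> drive_tool(moves=[{"delta_pos":[0.008,0,0],"roll":0},{"delta_pos":[0.016,0,0],"roll":0},{"delta_pos":[0.016,0,0],"roll":0}])

```text
clock: 11.67
ee_pos: [0.4337, 0.0319, 0.132]
ee_rot: [[-0.0, 0.051, 0.999], [0.0, 0.999, -0.051], [-1.0, 0.0, -0.0]]
wrist_force: [0.4, -0.2, -0.2]
gripper_width: 0.004
```

>>> drive_tool(moves=[{"delta_pos":[0.008,0,0],"roll":0},{"delta_pos":[0.016,0,0],"roll":0},{"delta_pos":[0.016,0,0],"roll":0}])

```text
clock: 11.92
ee_pos: [0.4337, 0.0319, 0.1296]
ee_rot: [[-0.0, 0.051, 0.999], [0.0, 0.999, -0.051], [-1.0, 0.0, -0.0]]
wrist_force: [-0.3, 1.5, -0.2]
gripper_width: 0.006
```

>>> drive_tool(moves=[{"delta_pos":[0.006,0,0],"roll":0},{"delta_pos":[0.012,0,0],"roll":0},{"delta_pos":[0.012,0,0],"roll":0}])

```text
clock: 12.17
ee_pos: [0.4336, 0.0319, 0.1278]
ee_rot: [[-0.0, 0.051, 0.999], [0.0, 0.999, -0.051], [-1.0, 0.0, -0.0]]
wrist_force: [0.1, -0.3, 0.2]
gripper_width: 0.006
```

>>> drive_tool(moves=[{"delta_pos":[0.006,0,0],"roll":0},{"delta_pos":[0.012,0,0],"roll":0},{"delta_pos":[0.012,0,0],"roll":0}])

```text
clock: 12.42
ee_pos: [0.4338, 0.0319, 0.1264]
ee_rot: [[0.0, 0.051, 0.999], [-0.0, 0.999, -0.051], [-1.0, -0.0, 0.0]]
wrist_force: [0.2, -0.1, 2.0]
gripper_width: 0.01
```

>>> drive_tool(moves=[{"delta_pos":[0.006,0,0],"roll":0},{"delta_pos":[0.006,0,0],"roll":0},{"delta_pos":[0.006,0,0],"roll":0}])

```text
clock: 12.67
ee_pos: [0.4338, 0.0319, 0.1258]
ee_rot: [[0.0, 0.051, 0.999], [-0.0, 0.999, -0.051], [-1.0, -0.0, 0.0]]
wrist_force: [-2.8, 0.3, 6.4]
gripper_width: 0.008
```

>>> drive_tool(moves=[{"delta_pos":[0.006,0,0],"roll":0},{"delta_pos":[0.006,0,0],"roll":0},{"delta_pos":[0.006,0,0],"roll":0}])

```text
clock: 12.92
ee_pos: [0.4338, 0.0319, 0.1251]
ee_rot: [[-0.0, 0.051, 0.999], [-0.0, 0.999, -0.051], [-1.0, -0.0, -0.0]]
wrist_force: [-3.8, -0.2, 8.0]
gripper_width: 0.005
```

>>> drive_tool(moves=[{"delta_pos":[0.006,0,0],"roll":0},{"delta_pos":[0.006,0,0],"roll":0},{"delta_pos":[0.006,0,0],"roll":0}])

```text
clock: 13.17
ee_pos: [0.4337, 0.0319, 0.1242]
ee_rot: [[-0.0, 0.051, 0.999], [-0.0, 0.999, -0.051], [-1.0, -0.0, -0.0]]
wrist_force: [-3.4, 0.2, 7.6]
gripper_width: 0.006
```

>>> drive_tool(moves=[{"delta_pos":[0.006,0,0],"roll":0},{"delta_pos":[0.006,0,0],"roll":0},{"delta_pos":[0.006,0,0],"roll":0}])

```text
clock: 13.42
ee_pos: [0.4336, 0.0319, 0.1233]
ee_rot: [[-0.001, 0.051, 0.999], [-0.0, 0.999, -0.051], [-1.0, -0.0, -0.001]]
wrist_force: [-4.4, 0.1, 7.7]
gripper_width: 0.008
```

>>> drive_tool(moves=[{"delta_pos":[0.004,0,0],"roll":0},{"delta_pos":[0.008,0,0],"roll":0},{"delta_pos":[0.008,0,0],"roll":0}])

```text
clock: 13.67
ee_pos: [0.4335, 0.0319, 0.122]
ee_rot: [[-0.001, 0.051, 0.999], [-0.0, 0.999, -0.051], [-1.0, -0.0, -0.001]]
wrist_force: [-4.0, 1.1, 8.7]
gripper_width: 0.005
```

>>> drive_tool(moves=[{"delta_pos":[0.004,0,0],"roll":0},{"delta_pos":[0.008,0,0],"roll":0},{"delta_pos":[0.008,0,0],"roll":0}])

```text
clock: 13.92
ee_pos: [0.4334, 0.0319, 0.1208]
ee_rot: [[-0.001, 0.051, 0.999], [-0.0, 0.999, -0.051], [-1.0, -0.0, -0.001]]
wrist_force: [-5.6, -0.2, 8.4]
gripper_width: 0.004
```

>>> drive_tool(moves=[{"delta_pos":[0.004,0,-0.006],"roll":0},{"delta_pos":[0.008,0,-0.006],"roll":0},{"delta_pos":[0.008,0,-0.006],"roll":0}])

```text
clock: 14.17
ee_pos: [0.4333, 0.0319, 0.1201]
ee_rot: [[0.001, 0.051, 0.999], [-0.0, 0.999, -0.051], [-1.0, -0.0, 0.001]]
wrist_force: [-3.0, 0.9, 9.9]
gripper_width: 0.006
```

>>> drive_tool(moves=[{"delta_pos":[0.004,0,0],"roll":0},{"delta_pos":[0.008,0,0],"roll":0},{"delta_pos":[0.008,0,0],"roll":0}])

```text
clock: 14.42
ee_pos: [0.4333, 0.0319, 0.1199]
ee_rot: [[0.0, 0.051, 0.999], [-0.0, 0.999, -0.051], [-1.0, -0.0, 0.0]]
wrist_force: [-8.2, 1.3, 18.7]
gripper_width: 0.007
```

Hard stop felt: the force went from 10 to 19 N with only 0.2 mm of movement. I'll hold steady near 20 N.

>>> drive_tool(moves=[{"delta_pos":[0.001,0,-0.003],"roll":0},{"delta_pos":[0.001,0,-0.003],"roll":0},{"delta_pos":[0.001,0,-0.003],"roll":0},{"delta_pos":[0.001,0,-0.003],"roll":0},{"delta_pos":[0.001,0,-0.003],"roll":0}])

```text
clock: 14.83
ee_pos: [0.4333, 0.0319, 0.1199]
ee_rot: [[0.002, 0.051, 0.999], [-0.0, 0.999, -0.051], [-1.0, -0.0, 0.002]]
wrist_force: [-7.0, 0.5, 17.8]
gripper_width: 0.009
```

>>> drive_tool(moves=[{"delta_pos":[0,0,0],"roll":0},{"delta_pos":[0,0,0],"roll":0},{"delta_pos":[0,0,0],"roll":0},{"delta_pos":[0,0,0],"roll":0},{"delta_pos":[0,0,0],"roll":0}])

```text
clock: 15.25
ee_pos: [0.4333, 0.0319, 0.1199]
ee_rot: [[0.002, 0.051, 0.999], [-0.0, 0.999, -0.051], [-1.0, -0.0, 0.002]]
wrist_force: [-6.2, 0.1, 18.2]
gripper_width: 0.004
```

>>> drive_tool(moves=[{"delta_pos":[0.002,0,-0.002],"roll":0},{"delta_pos":[0.002,0,-0.002],"roll":0},{"delta_pos":[0.002,0,-0.002],"roll":0},{"delta_pos":[0.002,0,-0.002],"roll":0},{"delta_pos":[0.002,0,-0.002],"roll":0}])

```text
clock: 15.67
ee_pos: [0.4333, 0.0319, 0.1199]
ee_rot: [[0.002, 0.051, 0.999], [-0.0, 0.999, -0.051], [-1.0, -0.0, 0.002]]
wrist_force: [-6.0, 1.3, 18.3]
gripper_width: 0.006
```

>>> drive_tool(moves=[{"delta_pos":[0,0,0],"roll":0},{"delta_pos":[-0.05,0,0],"roll":0},{"delta_pos":[-0.3,0,0],"roll":0},{"delta_pos":[-0.55,0,0],"roll":0},{"delta_pos":[-0.55,0,0],"roll":0}])

```text
clock: 16.08
ee_pos: [0.4362, 0.0316, 0.2072]
ee_rot: [[0.012, 0.051, 0.999], [-0.001, 0.999, -0.051], [-1.0, -0.001, 0.012]]
wrist_force: [1.0, 0.7, 0.7]
gripper_width: 0.007
```

```bash
python3 g.py .470 .180 .20 -3.3
```

```text
[0.4362 0.0316 0.2072] yaw -2.94 F [1.  0.7 0.7] w 0.007 t 16.0833
delta [0.049 1.    0.174] roll 0.012 j [ -6. -13. 117.   0.  76.  -3.]
```

>>> drive_tool(moves=[{"delta_pos":[0,1,0.19],"roll":0},{"delta_pos":[0,1,0.19],"roll":0},{"delta_pos":[0,1,0.19],"roll":0},{"delta_pos":[0,1,0.19],"roll":0},{"delta_pos":[0,1,0.19],"roll":0}])

```text
clock: 16.5
ee_pos: [0.4689, 0.1846, 0.1998]
ee_rot: [[0.001, 0.048, 0.999], [0.002, 0.999, -0.048], [-1.0, 0.002, 0.001]]
wrist_force: [-0.3, 0.7, 0.1]
gripper_width: 0.008
```

```bash
python3 g.py .470 .180 .132 -3.3; python3 - <<'E'
from h import *
np.set_printoptions(precision=4,suppress=True)
E=robot.sense()["ee_pos"];tip=E-[0,0,.014]
for c in("scene","top"):
    im,d=robot.get_image(c);im=im[...,::-1].copy()
    for l in("cover_bar","bolt_pin"):
        for r in robot.place_of(c,l)[:1]:
            u,v=r["pixel"];print(c,l,round(r["score"],2),np.round(r["pixel"],1),p2w(c,r["pixel"],d[int(v),int(u)])[0])
    for p in w2p(c,np.array([[.4325,.0316,.0999],[.468,.151,.1445],tip])): cv2.circle(im,tuple(np.int32(p*16)),16,(0,0,255),-1,shift=4)
    cv2.imwrite(f"pics/{c}3.png",im)
a=cv2.imread("pics/scene3.png")[180:360,220:400];b=cv2.imread("pics/top3.png")[150:330,150:330]
cv2.imwrite("pics/both3.png",cv2.resize(cv2.hconcat([a,b]),(800,400),interpolation=3))
E
```

```text
[0.4689 0.1846 0.1998] yaw -2.73 F [-0.3  0.7  0.1] w 0.008 t 16.5
delta [ 0.452 -0.031  0.009] roll 0.019 j [ 12.  -2. 108.   0.  75.  15.]
scene cover_bar 0.62 [322.4 233.4] [0.542  0.1674 0.298 ]
scene bolt_pin 0.73 [340.8 263.8] [0.537  0.216  0.2699]
top cover_bar 0.87 [245.7 239.9] [0.4277 0.0331 0.0019]
top bolt_pin 0.63 [190.  222.7] [0.4615 0.1492 0.144 ]
```

View pics/both3.png

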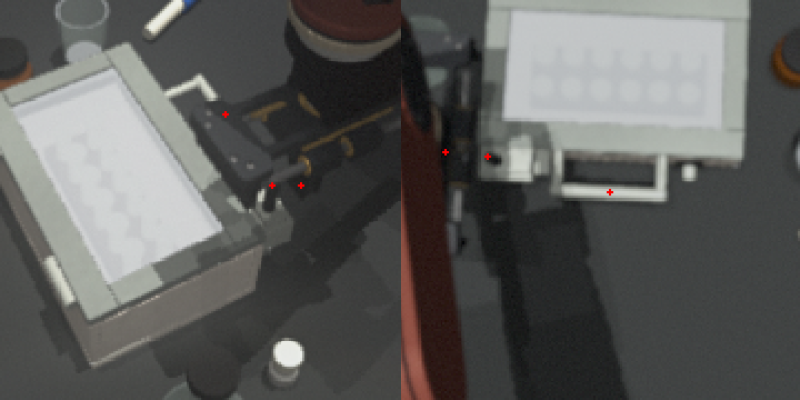

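The cover is closed and level, with its bar in the open at (610,192). The pin top is at (490,157) in the top half and (272,187) in the scene half, which matches my estimate. The tool is left of it and clear, so I'll lower it and push towards −y.

>>> drive_tool(moves=[{"delta_pos":[0.15,0,0],"roll":0},{"delta_pos":[0.3,0,0],"roll":0},{"delta_pos":[0.44,0,0],"roll":0},{"delta_pos":[0.44,0,0],"roll":0}])

```text
clock: 17.13
ee_pos: [0.4651, 0.1785, 0.1296]
ee_rot: [[-0.007, 0.053, 0.999], [-0.002, 0.999, -0.053], [-1.0, -0.002, -0.007]]
wrist_force: [-1.5, 0.1, -0.7]
gripper_width: 0.006
```

>>> drive_tool(moves=[{"delta_pos":[0,-0.04,0],"roll":0},{"delta_pos":[0,-0.08,0],"roll":0},{"delta_pos":[0,-0.12,0],"roll":0},{"delta_pos":[0,-0.12,0],"roll":0}])

```text
clock: 17.47
ee_pos: [0.4682, 0.1615, 0.1353]
ee_rot: [[0.002, 0.052, 0.999], [0.001, 0.999, -0.052], [-1.0, 0.001, 0.002]]
wrist_force: [0.5, 1.1, -0.1]
gripper_width: 0.002
```

>>> drive_tool(moves=[{"delta_pos":[0,-0.02,0],"roll":0},{"delta_pos":[0,-0.04,0],"roll":0},{"delta_pos":[0,-0.06,0],"roll":0},{"delta_pos":[0,-0.06,0],"roll":0}])

```text
clock: 17.8
ee_pos: [0.4676, 0.1531, 0.1346]
ee_rot: [[0.002, 0.051, 0.999], [0.0, 0.999, -0.051], [-1.0, 0.0, 0.002]]
wrist_force: [1.3, 2.5, 2.1]
gripper_width: 0.004
```

>>> drive_tool(moves=[{"delta_pos":[0,-0.015,0],"roll":0},{"delta_pos":[0,-0.03,0],"roll":0},{"delta_pos":[0,-0.04,0],"roll":0},{"delta_pos":[0,-0.04,0],"roll":0}])

```text
clock: 18.13
ee_pos: [0.4667, 0.147, 0.1338]
ee_rot: [[0.0, 0.051, 0.999], [-0.0, 0.999, -0.051], [-1.0, -0.0, 0.0]]
wrist_force: [1.8, 2.7, 2.1]
gripper_width: 0.006
```

>>> drive_tool(moves=[{"delta_pos":[0,-0.01,0],"roll":0},{"delta_pos":[0,-0.02,0],"roll":0},{"delta_pos":[0,-0.02,0],"roll":0}])

```text
clock: 18.38
ee_pos: [0.4667, 0.1461, 0.134]
ee_rot: [[0.001, 0.052, 0.999], [0.004, 0.999, -0.052], [-1.0, 0.004, 0.001]]
wrist_force: [3.2, 11.7, 1.2]
gripper_width: 0.005
```

>>> drive_tool(moves=[{"delta_pos":[0,-0.01,0],"roll":0},{"delta_pos":[0,-0.02,0],"roll":0},{"delta_pos":[0,-0.02,0],"roll":0}])

```text
clock: 18.63
ee_pos: [0.4666, 0.1457, 0.1341]
ee_rot: [[0.002, 0.052, 0.999], [0.009, 0.999, -0.052], [-1.0, 0.009, 0.001]]
wrist_force: [3.0, 21.8, 1.2]
gripper_width: 0.005
```

The bolt hit a hard stop: force rose from 3 to 22 N. I'll back off and check.

>>> drive_tool(moves=[{"delta_pos":[0,0.1,0],"roll":0},{"delta_pos":[0,0.2,0],"roll":0},{"delta_pos":[-0.25,0.22,0],"roll":0},{"delta_pos":[-0.5,0.22,0],"roll":0},{"delta_pos":[-0.7,0.22,0],"roll":0}])

```text
clock: 19.05
ee_pos: [0.4671, 0.1738, 0.2397]
ee_rot: [[-0.002, 0.051, 0.999], [-0.002, 0.999, -0.051], [-1.0, -0.002, -0.002]]
wrist_force: [1.7, -0.7, 0.1]
gripper_width: 0.006
```

>>> drive_tool(moves=[{"delta_pos":[-0.2,1,-0.3],"roll":0},{"delta_pos":[-0.2,1,-0.3],"roll":0},{"delta_pos":[-0.2,1,-0.3],"roll":0},{"delta_pos":[-0.2,1,-0.3],"roll":0},{"delta_pos":[-0.2,1,-0.3],"roll":0}])

```text
clock: 19.47
ee_pos: [0.4289, 0.3306, 0.2695]
ee_rot: [[-0.0, 0.047, 0.999], [0.001, 0.999, -0.047], [-1.0, 0.001, -0.0]]
wrist_force: [-0.5, -0.5, -0.2]
gripper_width: 0.004
```

```bash
python3 g.py .3 .4 .23 -3.3; python3 - <<'E'
from h import *
np.set_printoptions(precision=4,suppress=True)
for c in("scene","top"):
    im,d=robot.get_image(c)
    for l in("cover_bar","bolt_pin","flask_a","jar","beaker","vial","pipettor"):
        for r in robot.place_of(c,l)[:1]:
            u,v=r["pixel"];print(c,l,round(r["score"],2),np.round(r["pixel"],1),p2w(c,r["pixel"],d[int(v),int(u)])[0])
    v,u=np.nonzero(d>0);P=p2w(c,np.c_[u,v],d[v,u])
    b=P[(P[:,0]>.42)&(P[:,0]<.445)&(abs(P[:,1]-.03)<.05)&(P[:,2]>.06)&(P[:,2]<.15)];
    if len(b):print("bar",len(b),np.median(b,0),np.percentile(b[:,2],90))
    cv2.imwrite(f"pics/{c}4.png",im[...,::-1])
a=cv2.imread("pics/scene4.png")[180:360,220:400];b=cv2.imread("pics/top4.png")[150:330,150:330]
cv2.imwrite("pics/both4.png",cv2.resize(cv2.hconcat([a,b]),(800,400),interpolation=3))
E
```

```text
[0.4289 0.3306 0.2695] yaw -2.69 F [-0.5 -0.5 -0.2] w 0.004 t 19.4667
delta [ 0.264  0.422 -0.88 ] roll 0.02 j [29. -0. 98.  0. 82. 32.]
scene cover_bar 0.56 [320.1 233.3] [0.4397 0.0394 0.1043]
scene bolt_pin 0.76 [335.5 255.8] [0.4684 0.1307 0.145 ]
scene flask_a 0.82 [310.9 370.5] [0.6185 0.278  0.065 ]
scene jar 0.76 [225.2 224.5] [ 0.6128 -0.0979  0.0979]
scene beaker 0.66 [255.9 208.3] [ 0.5279 -0.1051  0.1015]
scene vial 0.69 [345. 352.] [0.5244 0.2677 0.0133]
scene pipettor 0.91 [313.3 168. ] [ 0.2686 -0.2346  0.0232]
bar 204 [0.437  0.0295 0.1046] 0.10666747101387712
top cover_bar 0.68 [243.7 236.5] [0.4315 0.0312 0.1079]
top bolt_pin 0.68 [201.9 220.9] [0.4652 0.1222 0.1459]
top flask_a 0.95 [155.5 173.2] [0.5879 0.2478 0.0807]
top jar 0.65 [327.9 178.4] [ 0.5717 -0.1709  0.0858]
top beaker 0.69 [335.1 221.6] [ 0.4731 -0.1987  0.0063]
top vial 0.48 [161.9 210.1] [0.5038 0.2451 0.0245]
top pipettor 0.95 [357.4 304.9] [ 0.2613 -0.2478  0.0267]
bar 221 [0.4328 0.0306 0.1055] 0.10835550057305866
```

View pics/both4.png

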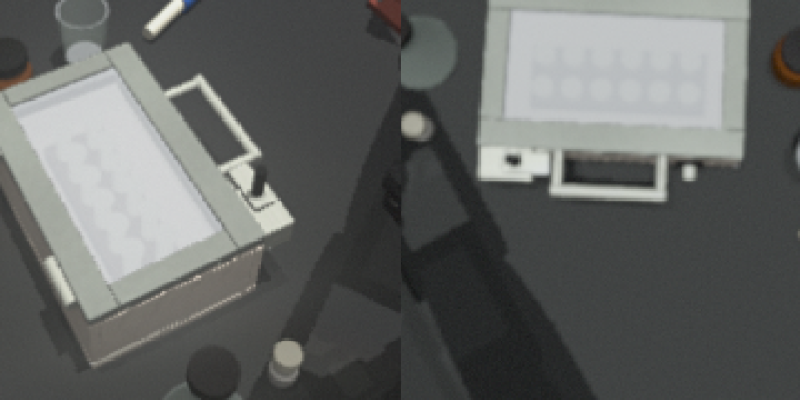

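The pin now stands across at (258,180) and (513,158). It moved from y 0.153 to 0.131, which is 22 mm. The bar top is still at about 0.106 and the other items are in place, so I'll hand in.

```bash
python3 -c "
from plant import robot
print(robot.sign_off())"
```

```text
the job is handed in; nothing more can be done
None
```

The chamber is closed and bolted, and I handed the job in at about 20 s of the 72 s allowed. No verdict was reported.

- **Cover:** I gripped the handle bar and lowered the cover along its arc from about 1.44 rad until it lay on the seal. The grip held the whole way, with readings of 7 N or less. At contact I pressed to about 8 N through the grip before letting go, so the seal may have started to give then.
- **Seal:** I pressed the bar with closed fingertips. The seal gave at about 8 N, then the hard stop showed as a jump from 10 to 19 N over 0.2 mm. I held about 18 N down for over a second; the last small step meant to reach 20 N barely changed the reading. There was also 6–8 N sideways on the bar while pressing, probably friction.
- **Bolt:** I then pushed the bolt until it hit its end stop, where the force rose from 3 to 22 N.

**Last checks:**
- The scene camera shows the pin moved 22 mm (y 0.153 to 0.131 m). The top camera gave about 27 mm, which is more than the bolt can travel, so I put that down to measurement error.
- The top of the bar stayed at about 0.106 m after release, so the seal stayed squeezed (cover at about 0.03 rad).
- The flask to the left, jar, beaker, vial and pipettor show no shift beyond measurement noise from the top camera. The other flask was not measured at the end, but the arm never went near it.
- The arm is clear and touching nothing.

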